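Set the tray rest to its length mark and lock the leg

TASK

Get the tray rest ready for the next dumpling tray: draw its spring-loaded sliding leg out until its bar is in line with the upright length mark, and with the leg held there slide the cam lever along the bar, in to the rail, until it is fully closed. Finish still holding the leg at the mark with the lever closed - do not let go, a colleague is about to set the tray on it - and leave the crockery and other kitchen things where they are.

Things in the scene. Friction and masses are not known exactly. Their poses are not given: they have to be found in the camera images.
- stand: Steel tray rest, fixed. Origin at table height under the centre of its head (block 60 x 220 x 50 mm plus rubber pads, 62 mm high in all). z up. A 16 mm rail, 25 mm above the table, runs from the head along the stand's -x axis, towards the robot, to an end block 36 mm high at 330 to 360 mm. A ruler strip (30 mm wide, 5 mm high) lies beside it, centred 85 mm to its -y side.
- leg (a joint): How far the leg is drawn out along the rail (stand -x direction), m: 0 at the start (bar 120 mm from the stand's origin), at most 0.180. A spring draws it back with about 3 N at 0 and 8 N at 0.150: it returns if let go, and the closed lever does not hold it by itself.
- leg_grip (a point): Middle of the free part of the leg's bar, where it is held, 62.5 mm above the table, 88 mm from the rail on its +y side; moves with the leg. The bar is a flat upright, 14 mm thick along stand x, 45 to 80 mm above the table with free space beneath. Clear bar for the fingers: the 62 mm along stand y between the open lever and a foot that goes down to the table 119 to 130 mm from the rail.
- leg_nose (a point): Tip of the thin (5 mm) nose at the other, -y end of the bar, on the bar's centre line, 80 mm above the table, 72 mm to the -y side of the rail, so 160 mm from leg_grip along stand y; moves with the leg. A sleeve 34 mm wide and 44 mm high carries the bar on the rail.
- lever (a joint): How far the cam lever is slid along the bar towards the rail (stand -y direction), m: 0 to 0.008 at the start (open), 0.045 fully closed, over the rail at its end stop. It takes about 3 N to slide, stays where it is left, and can be pushed along by the sides of fingers that stand astride the bar.
- lever_face (a point): Centre of the cam lever's outer, +y face, 67 mm above the table; moves with the lever and leg. The lever is a black plastic saddle astride the bar, 46 mm across the bar, 24 mm along it, 49 to 90 mm above the table. The face is 57 mm from the rail when joint lever is 0, 12 mm when it is 0.045.
- mark: The length mark: an upright steel blade (4 mm thick along stand x, 20 mm wide, top 73 mm above the table) on the ruler strip, fixed for the run. Origin 5 mm above the table under the blade; axes parallel to the stand's. The leg is at the mark when leg_nose and the blade have the same place along stand x: the nose then points at the blade, 3 mm from its edge.
- dish: Small white ceramic bowl, 84 mm across, 24 mm high, beside the stand. Origin under its centre. To be left alone.
- spoon: Spoon with a wooden handle, lying on the table beside the bar, under 40 mm high. To be left alone.
- pin: Wooden rolling pin, 300 mm long, 38 mm thick, lying to the left near the robot. Origin under its middle, long axis y. To be left alone.
- tub: Clear plastic tub, 120 mm across, 85 mm high. Origin under its centre. To be left alone.
- tub2: Clear plastic tub, 130 mm across, 80 mm high. Origin under its centre. To be left alone.
- saucer: White plate, 110 mm across, 18 mm high. Origin under its centre. To be left alone.

How it is judged (in metres and radians):
On the way:
1. the leg is held at the mark (within 5 mm), the lever still open (less than 15 mm slid) (x of leg_nose in the frame of mark between -0.005 and 0.005 m and value of joint lever below 0.015 m and contact force between the fingers and stand above 1 N), for 0.2 s.
At the end, for the whole second after the job is handed in: The leg's nose is within 5 mm of the mark along the rail and at rest, the cam lever is slid to at least 41 of its 45 mm, and the fingers still hold the leg against its spring (more than 1 N on the tray rest) (x of leg_nose in the frame of mark between -0.005 and 0.005 m and value of joint lever above 0.041 m and contact force between the fingers and stand above 1 N and velocity of joint leg between -0.01 and 0.01 m/s); the arm keeps its last pose, push and grip.
It fails at once if the lever is more than half closed (25 mm) while the leg is over 10 mm off the mark (value of joint lever above 0.025 m and (x of leg_nose in the frame of mark above 0.01 m or x of leg_nose in the frame of mark below -0.01 m)).
It fails at once if a bystander is moved by more than 30 mm (distance of any of dish, spoon, pin, tub, tub2, saucer from where it was at the start of the episode above 0.03 m).
It also fails if it takes over 42 s, if anything falls off the work surface, if the arm or the gripper's body presses on something with over 40 N, if the wrist force passes 120 N, or if a joint passes its speed limit or range.

ROBOT

A 6-joint arm with a two-finger parallel gripper is mounted at the origin on the work surface. World frame = base frame: x ahead of the robot, y to its left, z up, the work surface at z = 0. Lengths are in mm, angles in degrees, forces in N, time in s.
With the tool pointing down it reaches from about 350 to 850 mm from the base axis. Payload 8.1 kg.
Tool frame: the origin (TCP) lies where the fingers leave the gripper's body, on its centre line; the fingertips stand 73 mm ahead of it and the grasp point (between the pads) lies 54 mm ahead of it; z points along the fingers, y is the line along which they close (so a half turn about z gives the same grasp; the last joint's range is limited). The gripper opens to 85 mm and grips with 20 to 120 N. Pads are 22 mm wide; open, the fingers measure 114 mm over their backs; the gripper's body (76 mm by 85 mm) begins 54 mm behind the grasp point. The pads swing forward as they close: fully open they stand 13 mm farther back than shut.
Start: joints at [67.128, 7.471, 85.268, -0, 87.261, -4.893], TCP at [185.184, 570.713, 303.892] pointing down, gripper open.
Joint ranges: [-169.43, 169.43], [-51.17, 129.36], [1.28, 143.12], [-76.62, 256.62], [0, 156.53], [-152.29, 152.29]. Speed limits (degrees/s): [136.94, 136.94, 159.86, 180, 180, 180].

INTERFACE

Orientations are given as [roll, pitch, yaw] about the fixed x, y, z axes, in that order (R = Rz(yaw) Ry(pitch) Rx(roll)).
In Python, from bench import sense, optics, r gives the robot as it stands.
- The arm moves only by the tool servo_tool, never from a script. Its argument "plan" is a list that holds one entry, the list of rows, each a list of 5 numbers: the shift along the world's x, y, z in m, then the turn about the world's z in degrees, then the finger opening in m, from 0 to 0.0854. A call has 1 to 10 rows; each row shifts and turns the commanded pose from where the row before left it; what a row does not reach is not made up. A row lasts 1/10 s, in which the tool goes at most 50 mm and 8.59 degrees, less where a joint would pass 70% of its speed; a pose out of reach is approached as far as the arm can. A call is refused whole if a number of a shift passes 0.05 or a number of a turn 8.59, either way. A call with a gripper value outside its range is refused whole. The fingers move at their own pace and stop on an object; "force" is the grip in N (left out, the last holds). Time passes only in rows, so rows that do not move let the fingers close. It gives the time, the measured TCP pose, the force, the opening and the grip force at its end, in the units of the state.
- sense(): the state, without advancing time (a new reading comes with each control period).
- optics.snapshot(name): name is "scene" or "top" or "wrist"; returns a dict with "frame" (420x560x3 uint8, blue, green, red), "fx", "fy", "cx", "cy" (pixels), "cam_to_world" (4x4, takes a point from camera to world coordinates). Camera axes: x right, y down, z forward; pixel columns grow to the right and rows downward; lengths in mm; the calibration is good to about 2 mm. The wrist camera is an equidistant fisheye: a pixel r from the principal point sees the ray r / f radians off the axis. A picture is of the moment at which its call begins. There is no depth.
- r.hand_in(): hands the job in; it is judged then, once.
The state is a dict: "time": time; "joint_pos": joint angles; "qd": joint speeds; "joint_efforts": joint torques, N m; "tool_pos": TCP position; "tcp_rot": TCP orientation; "ft_force": force on the tool from outside, world axes, zero at the start; "wrist_torque": the same for the moment, N m; "finger_gap": finger opening in mm; "grip_force": force on a finger pad.
Only numpy, scipy, OpenCV 4.12 (cv2) and the standard library are available. Lean on these libraries where they do the work, as an engineer would, in place of code of your own. Each camera call takes 0.05 s, during which the arm holds its last target. There are 200 camera calls.

## Working session

There is one attempt and no reset: what is moved stays moved. The work goes in short steps, Python scripts to look and compute and a tool call to move; the robot and the scene stay as the last step left them, time stands still between calls to the robot, and variables do not carry over. Pictures are saved under pics/ and viewed, at most 10 in all, crops included, and the job is handed in when it is done.

Besides the shell and the picture viewer there is one more tool, called after "Emit:" in YAML: its name, and indented under it one key for each argument. servo_tool: Moves the arm, as the interface text tells. Its arguments: {"type":"object","properties":{"plan":{"type":"array"},"force":{"type":"number"}},"required":["plan"]}

```bash
mkdir -p pics
cat > h.py <<'E'
import numpy as np, cv2
from bench import sense, optics, r
def snap(n,f=None):
    s=optics.snapshot(n)
    if f: cv2.imwrite('pics/'+f,s['frame'])
    return s
def onplane(s,u,v,z,fish=False):
    T=np.array(s['cam_to_world']); a=(u-s['cx'])/s['fx']; b=(v-s['cy'])/s['fy']
    if fish:
        t=np.hypot(a,b); k=np.sin(t)/max(t,1e-9); d=np.array([a*k,b*k,np.cos(t)])
    else: d=np.array([a,b,1.])
    d=T[:3,:3]@d; o=T[:3,3]
    return o+d*(z-o[2])/d[2]
def proj(s,p):
    T=np.array(s['cam_to_world']); c=T[:3,:3].T@(np.array(p,float)-T[:3,3])
    return s['fx']*c[0]/c[2]+s['cx'], s['fy']*c[1]/c[2]+s['cy']
E
python3 - <<'E'
from h import *
import pickle
d={}
for n in('top','scene'):
    d[n]=snap(n,n+'0.png'); print(n,d[n]['fx'],np.round(d[n]['cam_to_world'],2).tolist())
pickle.dump(d,open('s0.pkl','wb'))
print(sense())
E
```

```text
top 528.5423258772104 [[0.0, -1.0, 0.07, 500.45], [-1.0, -0.0, 0.01, -69.41], [-0.01, -0.07, -1.0, 1304.74], [0.0, 0.0, 0.0, 1.0]]
scene 425.4489549256151 [[0.15, 0.72, -0.68, 1354.05], [0.99, -0.1, 0.12, -198.57], [0.02, -0.69, -0.73, 926.54], [0.0, 0.0, 0.0, 1.0]]
{'time': 0.1, 'joint_pos': array([ 6.71255711e+01,  7.51252799e+00,  8.53236378e+01,  1.15989784e-03,
        8.72590435e+01, -4.89355730e+00]), 'qd': array([ 0.02984122, -0.14172867, -0.20257297,  0.04346402,  0.09220384,
       -0.12677784]), 'joint_efforts': array([ 2.13588159e-03, -5.70948100e+01, -5.01946449e+01, -1.12110486e-04,
        8.04840471e-03, -5.28020541e-05]), 'tool_pos': array([185.05581371, 570.36648013, 302.92525971]), 'tcp_rot': array([-1.79905237e+02, -9.27607064e-03,  1.62019064e+02]), 'ft_force': array([-0.0454557 ,  0.32628467, -0.21095751]), 'wrist_torque': array([-0.01774848,  0.00390763,  0.00412336]), 'grip_force': 0.0, 'finger_gap': 85.42286174628812}
```

View pics/top0.png

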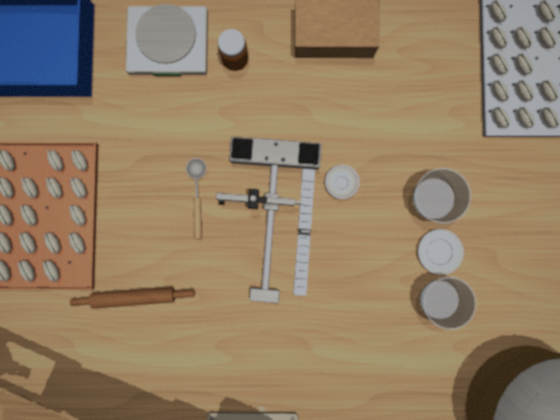

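View pics/scene0.png

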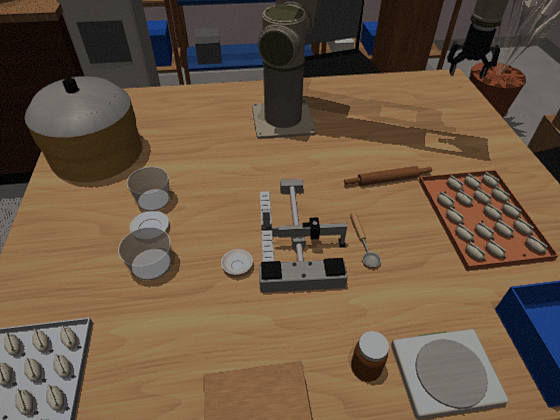

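The top view shows the stand head at about (275,152), the end block at (265,296), the bar along row ~200 with its foot at (221,198), the lever at (253,199), the nose at ~(298,203) and the mark at ~(304,232). The spoon is at (197,200). I'll enlarge this region for more detail.

Run:
```python
from h import *
import pickle
d=pickle.load(open('s0.pkl','rb'));s=d['top']
c=s['frame'][130:310,180:340]; cv2.imwrite('pics/c1.png',cv2.resize(c,None,fx=3.3,fy=3.3,interpolation=cv2.INTER_CUBIC))
```

```text
(no output)
```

View pics/c1.png

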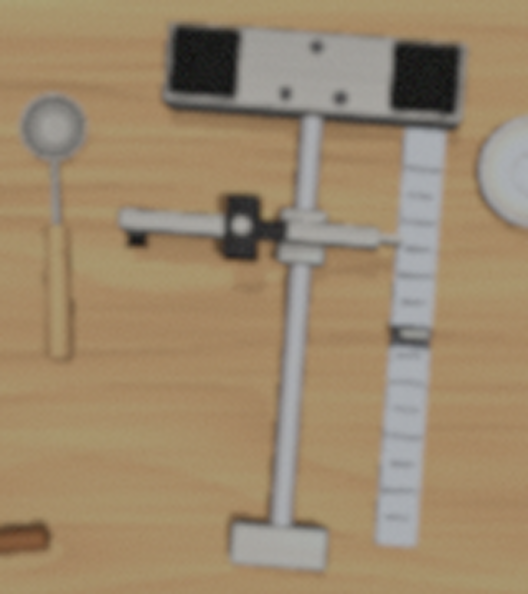

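Run:
```python
from h import *
import pickle
s=pickle.load(open('s0.pkl','rb'))['top']
P=lambda u,v,z: onplane(s,u/3.3+180-.35,v/3.3+130-.35,z)
hd=(P(205,62,62)+P(427,77,62))/2; eb=P(279,541,36)
pv=P(205,62,62)-P(427,77,62); ax=hd-eb
print('head',hd,'eb',eb,'len',np.hypot(*ax[:2]))
yaw=np.degrees(np.arctan2(ax[1],ax[0])); yaw2=np.degrees(np.arctan2(-pv[0],pv[1])); print(yaw,yaw2,np.hypot(*pv[:2]))
for Y in (yaw,yaw2):
  t=np.radians(Y);R=np.array([[np.cos(t),-np.sin(t)],[np.sin(t),np.cos(t)]])
  for n,a in dict(barL=(120,217,80),barR=(375,240,80),nose=(400,241,80),blade=(414,334,73),lever=(241,226,90),spoontip=(60,360,10),spoonneck=(57,225,10),bowl=(53,127,10),pinend=(48,538,19)).items():
    p=P(*a); print(n,p[:2].round(1),'stand',(R.T@(p-hd)[:2]).round(1))
```

```text
head [731.92220904 -54.20344071  62.        ] eb [393.03041251 -28.29866487  36.        ] len 339.8804306860792
-4.371169875699152 -3.827950757954091 160.34119014027686
barL [623.1  83.6] stand [-119.   129.1]
barR [607.1 -96.4] stand [-121.2  -51.6]
nose [ 606.5 -114. ] stand [-120.5  -69.2]
blade [ 541.2 -124.1] stand [-184.8  -84.3]
lever [615.9  -2.5] stand [-119.6   42.8]
spoontip [523.4 135.7] stand [-222.4  173.4]
spoonneck [624.  139.3] stand [-122.4  184.7]
bowl [697.8 143.4] stand [-49.1 194.4]
pinend [393.2 141.2] stand [-352.6  169. ]
barL [623.1  83.6] stand [-117.8  130.2]
barR [607.1 -96.4] stand [-121.7  -50.5]
nose [ 606.5 -114. ] stand [-121.2  -68.1]
blade [ 541.2 -124.1] stand [-185.6  -82.5]
lever [615.9  -2.5] stand [-119.2   43.9]
spoontip [523.4 135.7] stand [-220.7  175.5]
spoonneck [624.  139.3] stand [-120.6  185.9]
bowl [697.8 143.4] stand [-47.3 194.8]
pinend [393.2 141.2] stand [-351.   172.4]
```

The measured points fit the given geometry: bar at stand x ≈ -120, nose y ≈ -70, lever centre y ≈ 43, blade at (-185,-84). The stand yaw is ≈ -4.2° and the draw needed is about 65 mm. Next I move above the grip point at world (619, 42.5).

Emit:
servo_tool:
  plan:
    - [[0.027,-0.033,-0.005,-4.76,0.06],[0.027,-0.033,-0.005,-4.76,0.06],[0.027,-0.033,-0.005,-4.76,0.06],[0.027,-0.033,-0.005,-4.76,0.06],[0.027,-0.033,-0.005,-4.76,0.06],[0.027,-0.033,-0.005,-4.76,0.06],[0.027,-0.033,-0.005,-4.76,0.06],[0.027,-0.033,-0.005,-4.76,0.06]]
  force: 40

```text
time: 0.9
tool_pos: [401.8, 305.1, 263.4]
tcp_rot: [-180.0, -0.0, 123.8]
ft_force: [1.2, -0.4, 0.8]
finger_gap: 59.8
grip_force: 0.0
```

Emit:
servo_tool:
  plan:
    - [[0.027,-0.033,-0.005,-4.76,0.06],[0.027,-0.033,-0.005,-4.76,0.06],[0.027,-0.033,-0.005,-4.76,0.06],[0.027,-0.033,-0.005,-4.76,0.06],[0.027,-0.033,-0.005,-4.76,0.06],[0.027,-0.033,-0.005,-4.76,0.06],[0.027,-0.033,-0.005,-4.76,0.06],[0.027,-0.033,-0.005,-4.76,0.06],[0,0,0,0,0.06],[0,0,0,0,0.06]]

```text
time: 1.9
tool_pos: [617.0, 41.8, 222.7]
tcp_rot: [-179.9, -0.0, 85.8]
ft_force: [0.2, 0.5, -0.3]
finger_gap: 60.1
grip_force: 0.0
```

Run:
```python
from h import *
import pickle
s=snap('wrist','w1.png'); pickle.dump(s,open('w1.pkl','wb')); st=sense(); print(st['tool_pos'],st['tcp_rot'],st['finger_gap'],st['time'],s['fx'],s['cx'],s['cy'],np.round(s['cam_to_world'],2).tolist())
```

```text
[616.72415944  42.80648348 223.19006355] [-1.79909375e+02 -1.95962789e-02  8.58666989e+01] 59.76197548350521 1.95 325.19226210127806 281.3420431297262 207.43472606902887 [[1.0, -0.07, -0.02, 622.65], [-0.07, -0.96, -0.27, 111.52], [-0.0, 0.27, -0.96, 293.33], [0.0, 0.0, 0.0, 1.0]]
```

View pics/w1.png

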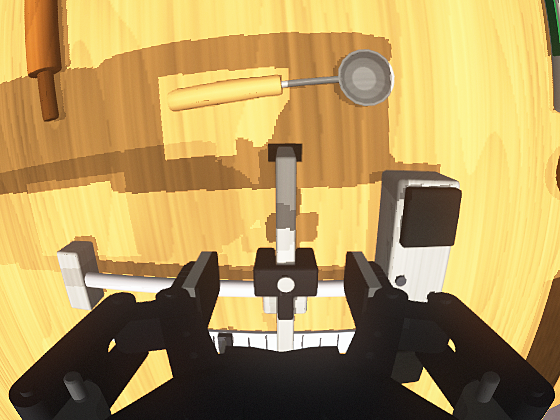

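The wrist view shows the bar end at (286,150), the lever's outer top edge at about (286,249) and the fingers straddling it. I'll check these in world coordinates.

Run:
```python
from h import *
import pickle
s=pickle.load(open('w1.pkl','rb'))
for n,a in dict(barend=(286,155,80),barmid=(286,200,80),bar245=(286,245,80),leverL=(255,249,90),leverR=(318,249,90),spoon=(170,100,10)).items(): print(n,onplane(s,*a,True).round(1))
```

```text
barend [623.4  86.4  80. ]
barmid [621.2  55.9  80. ]
bar245 [618.9  23.   80. ]
leverL [597.9  25.7  90. ]
leverR [640.6  22.5  90. ]
spoon [524.5 137.5  10. ]
```

Bar centre is x ≈ 620 at y 42, consistent. Now descend, close, and draw.

Emit:
servo_tool:
  plan:
    - [[0.003,0,-0.02,0,0.06],[0,0,-0.025,0,0.06],[0,0,-0.025,0,0.06],[0,0,-0.02,0,0.06],[0,0,-0.008,0,0.06],[0,0,0,0,0.03],[0,0,0,0,0.0],[0,0,0,0,0.0],[0,0,0,0,0.0],[0,0,0,0,0.0]]
  force: 40

```text
time: 2.95
tool_pos: [619.8, 43.1, 127.9]
tcp_rot: [-179.9, -0.0, 85.9]
ft_force: [-10.6, 0.7, 10.3]
finger_gap: 13.3
grip_force: 40.4
```

Emit:
servo_tool:
  plan:
    - [[0,0,0,0,0],[0,0,0,0,0],[0,0,0,0,0]]

```text
time: 3.25
tool_pos: [619.8, 43.1, 127.9]
tcp_rot: [-180.0, -0.0, 85.9]
ft_force: [-11.0, 0.5, 10.0]
finger_gap: 13.5
grip_force: 40.4
```

Emit:
servo_tool:
  plan:
    - [[-0.006,0.00044,0,0,0],[-0.006,0.00044,0,0,0],[-0.006,0.00044,0,0,0],[-0.006,0.00044,0,0,0],[-0.006,0.00044,0,0,0],[-0.006,0.00044,0,0,0],[-0.006,0.00044,0,0,0],[-0.006,0.00044,0,0,0],[-0.006,0.00044,0,0,0],[-0.006,0.00044,0,0,0]]

```text
time: 4.25
tool_pos: [561.7, 47.3, 127.9]
tcp_rot: [179.7, -0.0, 85.9]
ft_force: [5.7, 2.7, 3.7]
finger_gap: 13.5
grip_force: 40.8
```

Emit:
servo_tool:
  plan:
    - [[0,0,0,0,0],[0,0,0,0,0],[0,0,0,0,0]]

```text
time: 4.55
tool_pos: [561.7, 47.3, 127.9]
tcp_rot: [179.7, -0.0, 85.9]
ft_force: [4.4, 2.5, 6.4]
finger_gap: 13.3
grip_force: 41.2
```

Run:
```python
from h import *
import pickle
d={n:snap(n) for n in('top','scene')}; pickle.dump(d,open('s1.pkl','wb'))
a=cv2.resize(d['top']['frame'][200:270,270:330],None,fx=6,fy=6,interpolation=cv2.INTER_CUBIC)
b=cv2.resize(d['scene']['frame'][175:245,240:305],None,fx=6,fy=6,interpolation=cv2.INTER_CUBIC)
cv2.imwrite('pics/c2.png',np.hstack([a,b])); print(sense()['tool_pos'])
```

```text
[561.804952    47.32168977 127.89525262]
```

View pics/c2.png

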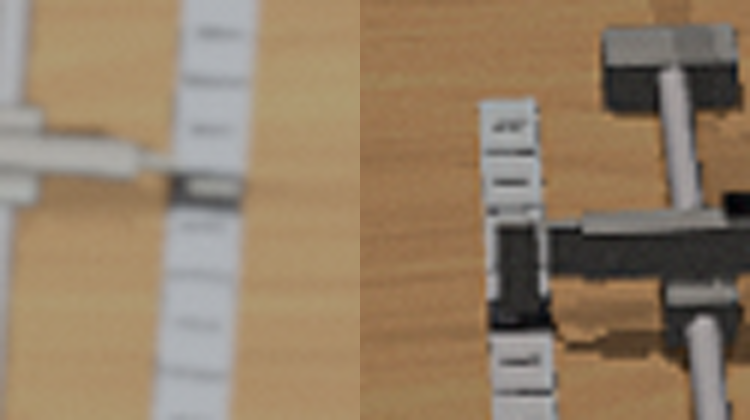

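Left (top view): the nose is at crop (165,161) and the blade top at (213,186). The nose still falls short of the blade.

Run:
```python
from h import *
import pickle
d=pickle.load(open('s1.pkl','rb'));s=d['top']
t=np.radians(-4.2);R=np.array([[np.cos(t),-np.sin(t)],[np.sin(t),np.cos(t)]])
P=lambda u,v,z: R.T@(onplane(s,u/6+270-.42,v/6+200-.42,z)[:2]-[731.9,-54.2])
print(P(160,161,80),P(60,154,80),P(110,158,80),P(213,186,73), P(213,184,73))
s=d['scene'];P=lambda u,v,z: R.T@(onplane(s,(u-360)/6+240-.42,v/6+175-.42,z)[:2]-[731.9,-54.2])
print(P(655,220,80),P(570,225,80),P(518,221,73))
```

```text
[-176.569874    -62.20768051] [-176.79102137  -23.48962101] [-176.87311753  -42.86663454] [-184.39287725  -83.60128638] [-183.61872639  -83.54536763]
[-176.45127788  -20.66956867] [-175.54783095  -59.79349345] [-186.16452711  -83.32349897]
```

Emit:
servo_tool:
  plan:
    - [[-0.004,0.0003,0,0,0],[-0.0045,0.0003,0,0,0],[0,0,0,0,0],[0,0,0,0,0],[0,0,0,0,0],[0,0,0,0,0]]

```text
time: 5.25
tool_pos: [553.4, 47.9, 127.9]
tcp_rot: [179.7, -0.0, 85.9]
ft_force: [5.6, 2.4, 6.8]
finger_gap: 13.1
grip_force: 41.2
```

Run:
```python
from h import *
import pickle
d={n:snap(n) for n in('top','scene')}; pickle.dump(d,open('s2.pkl','wb'))
a=cv2.resize(d['top']['frame'][205:250,270:330],None,fx=6.5,fy=6.5,interpolation=cv2.INTER_CUBIC)
b=cv2.resize(d['scene']['frame'][190:235,245:305],None,fx=6.5,fy=6.5,interpolation=cv2.INTER_CUBIC)
cv2.imwrite('pics/c3.png',np.hstack([a,b])); print(sense()['tool_pos'])
```

```text
[553.35604808  47.91122538 127.87831644]
```

View pics/c3.png

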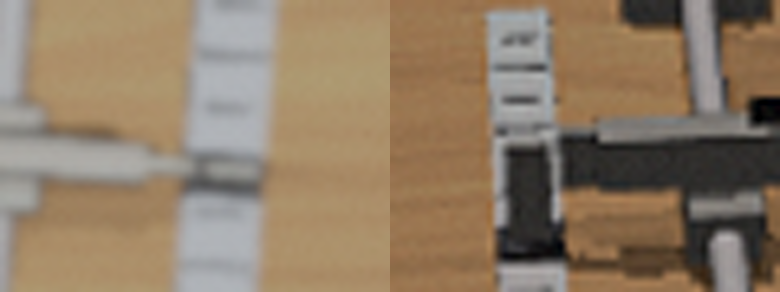

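Top view: nose at (170,163), and the bar line extrapolates to about (230,169) against the blade top at (230,171). They are within roughly 1 mm. I'll check the numbers in both views.

Run:
```python
from h import *
import pickle
d=pickle.load(open('s2.pkl','rb'));s=d['top']
t=np.radians(-4.2);R=np.array([[np.cos(t),-np.sin(t)],[np.sin(t),np.cos(t)]])
def f(s,k,u0,v0): return lambda u,v,z: (R.T@(onplane(s,u/k+u0-.42,v/k+v0-.42,z)[:2]-[731.9,-54.2])).round(1)
P=f(s,6.5,270,205);print('top bar',P(60,156,80),P(120,160.5,80),'nose',P(170,163.5,80),'blade',P(230,171,73))
P=f(d['scene'],6.5,245,190);q=390
print('scene bar',P(740-q,122,80),P(620-q,129,80),'nose',P(575-q,133,80),'blade',P(533-q,133,73),P(533-q,137,73))
```

```text
top bar [-184.6  -22.3] [-184.6  -43.7] nose [-184.3  -61.6] blade [-185.1  -83.4]
scene bar [-186.    7.] [-184.8  -44.4] nose [-183.6  -63.6] blade [-191.3  -81.3] [-189.   -81.4]
```

Close (within 1–2 mm). Slacken the fingers just enough to slide, with a small extra draw to compensate, so that the +x finger keeps hooking the bar.

Emit:
servo_tool:
  plan:
    - [[-0.001,0,0,0,0.0165],[-0.001,0,0,0,0.0165],[0,0,0,0,0.0165],[0,0,0,0,0.0165]]
  force: 20

```text
time: 5.75
tool_pos: [551.3, 47.9, 127.6]
tcp_rot: [179.7, -0.0, 85.9]
ft_force: [5.4, 2.0, 3.3]
finger_gap: 16.6
grip_force: 2.6
```

Emit:
servo_tool:
  plan:
    - [[-0.00037,-0.005,0,0,0.0165],[-0.00037,-0.005,0,0,0.0165],[-0.00037,-0.005,0,0,0.0165],[0,0,0,0,0.0165]]

```text
time: 6.15
tool_pos: [549.7, 32.4, 126.9]
tcp_rot: [179.8, -0.0, 85.8]
ft_force: [5.7, 0.1, 1.0]
finger_gap: 16.6
grip_force: 2.8
```

```bash
cat > m.py <<'E'
from h import *
import pickle,sys
d={n:snap(n) for n in('top','scene')}; pickle.dump(d,open('s3.pkl','wb'))
a=cv2.resize(d['top']['frame'][205:250,270:330],None,fx=6.5,fy=6.5,interpolation=cv2.INTER_CUBIC)
b=cv2.resize(d['scene']['frame'][190:235,245:305],None,fx=6.5,fy=6.5,interpolation=cv2.INTER_CUBIC)
cv2.imwrite('pics/'+sys.argv[1],np.hstack([a,b])); st=sense(); print(st['tool_pos'],st['ft_force'],st['finger_gap'],st['grip_force'])
# vertical shift (top-view px) of the bar stub against the earlier frame, -> mm
o=pickle.load(open('s2.pkl','rb'))['top']
g=lambda f:np.float32(cv2.cvtColor(f[205:250,281:291],cv2.COLOR_BGR2GRAY))
(dx,dy),q=cv2.phaseCorrelate(g(o['frame']),g(d['top']['frame']),cv2.createHanningWindow((10,45),cv2.CV_32F)); print('bar shift px',dy,'mm drawn',dy*2.32,q)
E
python3 m.py c4.png
```

```text
[549.68443117  32.42071476 126.90298876] [5.2271819  0.52454681 0.2407145 ] 16.617953391989115 2.786707431077957
bar shift px 1.0679605152208893 mm drawn 2.477668395312463 0.9813335569699605
```

View pics/c4.png

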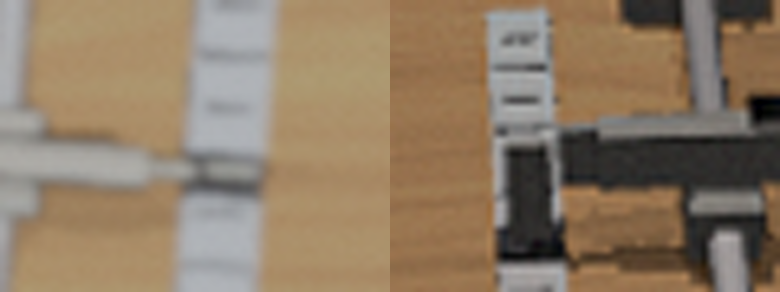

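The nose is now in line with the blade (nose row ~166, slope-corrected ~171, same as the blade). Push the lever in.

Emit:
servo_tool:
  plan:
    - [[-0.00037,-0.005,0,0,0.0165],[-0.00037,-0.005,0,0,0.0165],[-0.00037,-0.005,0,0,0.0165],[-0.00037,-0.005,0,0,0.0165],[0,0,0,0,0.0165]]

```text
time: 6.75
tool_pos: [548.2, 12.9, 126.9]
tcp_rot: [179.8, -0.1, 85.9]
ft_force: [5.8, 3.2, 0.2]
finger_gap: 16.6
grip_force: 3.6
```

```bash
python3 m.py c5.png
```

```text
[548.16854502  12.94420519 126.82367782] [ 5.80431608  2.74003492 -0.60136403] 16.538425082984826 3.529694485478103
bar shift px 1.226349877013245 mm drawn 2.8451317146707282 0.9838201279110379
```

Emit:
servo_tool:
  plan:
    - [[-0.00037,-0.005,0,0,0.0165],[-0.00037,-0.005,0,0,0.0165],[-0.00037,-0.005,0,0,0.0165],[-0.00037,-0.005,0,0,0.0165],[-0.00037,-0.005,0,0,0.0165],[0,0,0,0,0.0165]]

```text
time: 7.45
tool_pos: [546.4, -12.1, 126.9]
tcp_rot: [179.8, -0.1, 85.8]
ft_force: [7.1, 3.3, -0.1]
finger_gap: 16.8
grip_force: 3.7
```

Emit:
servo_tool:
  plan:
    - [[-0.00015,-0.002,0,0,0.0165],[-0.00015,-0.002,0,0,0.0165],[0,0,0,0,0.0165]]

```text
time: 7.75
tool_pos: [546.1, -15.6, 126.9]
tcp_rot: [179.8, -0.1, 85.9]
ft_force: [6.1, 6.2, -0.1]
finger_gap: 16.3
grip_force: 4.1
```

Emit:
servo_tool:
  plan:
    - [[-0.0001,-0.001,0,0,0.0165],[-0.0001,-0.001,0,0,0.0165],[0,0,0,0,0.0165]]

```text
time: 8.05
tool_pos: [545.9, -16.8, 126.9]
tcp_rot: [179.8, -0.2, 85.9]
ft_force: [6.8, 9.2, 0.3]
finger_gap: 16.4
grip_force: 7.0
```

```bash
python3 m.py c5.png
python3 - <<'E'
from h import *
import pickle
d=pickle.load(open('s3.pkl','rb')); w=snap('wrist')
a=cv2.resize(d['top']['frame'][195:245,230:330],None,fx=5,fy=5,interpolation=cv2.INTER_CUBIC)
b=cv2.resize(d['scene']['frame'][185:245,240:340],None,fx=5,fy=5,interpolation=cv2.INTER_CUBIC)
cv2.imwrite('pics/c6.png',np.vstack([a,b]))
E
```

```text
[545.90188151 -16.77725605 126.86740004] [5.90515013 9.56490883 0.5964793 ] 16.541704076481917 6.987609970383346
bar shift px -20.29435059328319 mm drawn -47.082893376417 0.5970720079210069
```

View pics/c6.png

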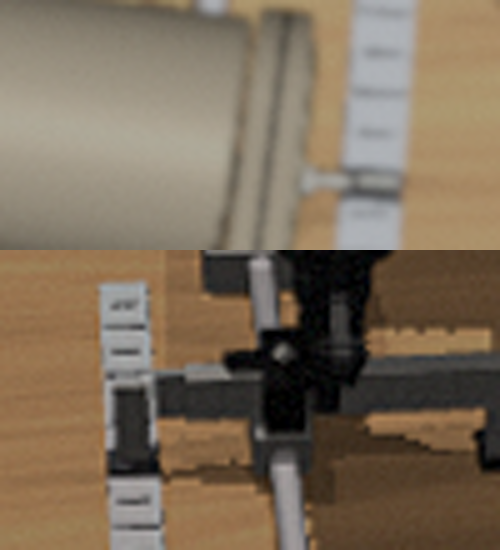

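The lever sits over the rail and the side force has climbed to 9.5 N while the fingers barely advance, so it is at the end stop. The nose (320,180) is in line with the blade (378,184) allowing for slope. One more small push to confirm.

Emit:
servo_tool:
  plan:
    - [[-0.0001,-0.0015,0,0,0.0165],[0,0,0,0,0.0165],[0,0,0,0,0.0165],[0,0,0,0,0.0165]]

```text
time: 8.6
tool_pos: [545.9, -17.1, 126.9]
tcp_rot: [179.8, -0.3, 85.9]
ft_force: [7.1, 16.1, 1.0]
finger_gap: 16.6
grip_force: 11.1
```

Run:
```python
from h import *
s=snap('top'); t=np.radians(-4.2);R=np.array([[np.cos(t),-np.sin(t)],[np.sin(t),np.cos(t)]])
g=cv2.cvtColor(s['frame'],cv2.COLOR_BGR2GRAY)
P=lambda u,v,z:(R.T@(onplane(s,u,v,z)[:2]-[731.9,-54.2])).round(1)
print(g[226:238,290:312]) 
print('nose',P(230+322/5-.4,195+180/5-.4,80),'blade',P(230+378/5-.4,195+184/5-.4,73)); st=sense(); print(st['ft_force'],st['grip_force'])
```

```text
[[129 133 141 144 145 143 144 143 151 167 174 178 177 177 177 178 177 177
  177 176 168 157]
 [129 131 140 140 143 143 141 136 143 159 167 167 168 168 170 171 171 172
  174 173 167 156]
 [130 137 140 135 131 134 134 124 123 132 135 137 138 138 142 148 154 154
  157 159 158 156]
 [133 140 145 140 133 135 135 133 121 110 104 107 117 118 125 129 133 135
  136 137 141 140]
 [136 143 155 153 151 154 156 155 149 134 114 119 133 142 142 143 143 142
  141 133 126 131]
 [140 147 156 155 154 157 160 160 156 143 119 116 133 145 147 147 146 149
  147 135 124 123]
 [137 144 146 144 142 144 144 141 134 122 102  94 108 114 117 117 122 127
  125 120 122 128]
 [128 132 136 136 136 133 132 120 109  97  88  83  85  88  87  86  89  89
   94 105 122 133]
 [118 124 131 134 136 137 134 123 112 116 117 115 111 110 107  98  97  95
   97 107 124 137]
 [118 126 132 135 136 138 136 135 142 150 155 154 153 150 146 138 136 134
  131 130 134 144]
 [118 127 134 135 135 136 138 144 158 166 166 164 164 163 161 157 157 159
  158 155 149 148]
 [121 129 131 132 132 131 136 148 161 167 162 156 156 159 158 157 159 164
  170 166 156 148]]
nose [-186.6  -57.7] blade [-186.3  -84. ]
[ 6.87467842 15.58827103  0.52229064] 11.080184066668153
```

```bash
python3 -c "
from bench import r
print(r.hand_in())"
```

```text
the job is handed in; nothing more can be done
None
```

The job is handed in at about 8.7 s: the leg is held within about 1 mm of the mark (by camera), the lever is pushed in until it stopped moving (about 16 N side force), and no bystander was touched as far as I could tell, though I did not re-measure them.

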